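Slide the hanging probe round the bent rod to the beaker

ROBOT

A 6-joint arm with a two-finger parallel gripper is mounted at the origin on the work surface; the furniture and walls round the work are solid. World frame = base frame: x ahead of the robot, y to its left, z up, the work surface at z = 0. Lengths are in m, angles in rad, forces in N, time in s.
With the tool pointing down it reaches from about 0.3 to 0.75 m from the base axis. Payload 8.5 kg.
Tool frame: the origin (TCP) lies at the very end of the fingers, on their centre line; the grasp point (between the pads) lies 19 mm behind it; y points along the fingers, z is the direction in which the jaws open and shut, and the axes are right-handed (so a half turn about y gives the same grasp; the last joint's range is limited). The gripper opens to 88 mm and grips with 3 to 60 N. Pads are 18 mm wide; open, the fingers measure 123 mm over their backs; the gripper's body (75 mm by 187 mm) begins 45 mm behind the grasp point.
Start: joints at [1.13, 0.381, 1.297, -0, 1.464, -0.215], TCP at [0.123, 0.536, 0.239] pointing down, gripper open.
Joint ranges: [-3.11, 3.11], [-0.89, 2.33], [0.22, 2.48], [-1.42, 4.56], [0.17, 2.85], [-2.88, 2.88]. Speed limits (rad/s): [2.39, 2.39, 3.14, 3.14, 3.14, 3.14].

INTERFACE

Orientations are given as a unit quaternion [x, y, z, w].
In Python, from workcell import bot, fingers, vision, get_clock, get_joint_positions, get_dq, get_tau, get_position, get_eef_rot, get_ft_force, get_moment, get_finger_gap gives the robot as it stands. Calls block until the motion is done:
- bot.move_pose(position, orientation): joint-space move of the TCP to a pose.
- bot.move_straight(position, max_speed=0.15, ori=None, guard=None): straight line of the TCP; ori=None keeps the orientation; max_speed is the mean speed in m/s. With guard (N) it stops when the force on the tool has changed by that much, and returns True; else False.
- bot.set_joints(angles): joint-space move.
- fingers.set_gripper(opening): finger opening in m; the grip force is fixed at half the most; returns when the fingers have stopped.
- bot.pause(seconds).
- bot.ik(position, orientation): joint angles nearest the present ones, or None.
- vision.get_image(name): name is "side" or "top"; returns the picture (384x512x3 uint8, red, green, blue); there is no depth.
- vision.camera_model(name): a dict with "vfov" (degrees; the focal length in pixels is half the picture's height over the tangent of half this angle, whatever the lens; pixels are square), "cx", "cy" (the principal point, pixels), "distortion" ([k1, k2, p1, p2, k3] as OpenCV has them; the pictures are not rectified), "eye" and "orientation" of the camera in the world. Camera axes: x right, y up, looking along -z (the intrinsics and any distortion apply to the point x, -y, -z); pixel columns grow to the right and rows downward; lengths in m; the calibration is good to about 2 mm. A picture is of the moment at which its call begins. camera_model takes no time and is no camera call.
A pose or a line that the arm cannot do raises bot.IKError and nothing moves.
- bot.finish_job(): hands the job in, once; it reports no verdict.
Readings, each from a call of its own:
- get_clock(): time.
- get_joint_positions(): joint angles.
- get_dq(): joint speeds.
- get_tau(): joint torques, N m.
- get_position(): TCP position.
- get_eef_rot(): TCP orientation.
- get_ft_force(): force on the tool from outside, world axes, zero at the start.
- get_moment(): the same for the moment, N m.
- get_finger_gap(): finger opening in m.
Only numpy, scipy, OpenCV 4.12 (cv2) and the standard library are available. Lean on these libraries where they do the work, as an engineer would, in place of code of your own. Each camera call takes 0.05 s, during which the arm holds its last target. There are 200 camera calls.

TASK

The probe carrier with the red tab hangs on the right-hand leg of the bent steel rod. Slide it along the rod and round the bend, and park it on the other leg so that the probe hangs plumb and still over the middle of the clear beaker (not the capped bottle); leave the beaker and the bottle standing where they are.

Things in the scene. Friction and masses are not known exactly. Their poses are not given: they have to be found in the camera images.
- rail: Fixed level bent steel rod, 10 mm thick, centre line 200 mm up; a post at each end (foot 56 mm wide, grey clamp 24 mm wide, top 215 mm up). Origin: on the worktop below the corner where the straight legs' centre lines would cross; z up. Leg one lies along own -x (post at 240 mm). Leg two runs from the corner along own (0.5, 0.866), turned 60 degrees left (post at 285 mm).
- bend_centre (a point): Centre of the bend's arc, at the rod's height (200 mm), at own (-40.4, 70) mm of the rail. The rod's centre line is an arc of 70 mm radius about it, tangent to both legs 40.4 mm from the corner.
- carrier: Loose carrier, about 0.14 kg, hanging on leg one: white block 24 mm along the rod, 36 mm wide and high, with a 20 mm bore along own x. Origin: centre of the bore; z up, x along the rod towards the bend. Hanging free it is 195 mm up; lifted 5 mm the bore is centred on the rod. It binds if turned over about 15 degrees from the rod's direction. A probe hangs below and keeps it upright.
- grip_tab (a point): Middle of the red grip tab on top of the carrier, 39 mm above its origin. The tab is 30 mm along the carrier's x, 12 mm thick along its y, 42 mm high (18 to 60 mm above the origin; the white block's top is at 18 mm). Pinch it from above across its 12 mm.
- probe_tip (a point): Lowest point of the steel probe (16 to 22 mm thick), 84 mm straight below the carrier's origin, about 111 mm above the worktop.
- beaker: Clear open beaker, 62 mm wide, 78 mm high, loose, standing under leg two at one of two stations, about 100 or 195 mm from the corner and up to 6 mm off the rod's line. The origin is the centre of its underside, z up.
- bottle: White capped reagent bottle, 45 mm wide, 90 mm high, loose, a bystander at the other station under leg two. The origin is the centre of its underside, z up.
Mind the look-alikes: they are no part of the job. What is shaped like the carrier but purple or turquoise is not meant. Leave any green or purple look-alike of the beaker alone.

How it is judged:
On the way:
1. the carrier has come round the bend onto leg two (y of carrier in the frame of rail above 0.035 m).
At the end, for the whole second after the job is handed in: The carrier hangs on leg two within 0.2 rad of plumb and at rest (under 0.05 m/s), its probe tip within 22 mm, seen from above, of the middle of the beaker; beaker and bottle stand upright (within 0.1 rad) (horizontal distance between probe_tip and beaker below 0.022 m and angle between carrier's own z axis and vertical below 0.2 rad and linear speed of carrier below 0.05 m/s and angle between each of beaker, bottle's own z axis and vertical below 0.1 rad); the robot touches nothing.
It fails at once if the beaker is moved more than 15 mm (distance of beaker from where it was at the start of the episode above 0.015 m).
It fails at once if the bottle is moved more than 15 mm (distance of bottle from where it was at the start of the episode above 0.015 m).
It also fails if it takes over 45 s, if anything falls off the work surface, if the arm or the gripper's body presses on something with over 40 N, if the wrist force passes 120 N, or if a joint passes its speed limit or range.

## Working session

There is one attempt and no reset: what is moved stays moved. The work goes in short steps, each a Python script; the robot and the scene stay as the last script left them, time stands still between calls to the robot, and variables do not carry over. Pictures are saved under pics/ and viewed, about 8 in all and at most 12, crops included, and the job is handed in when it is done.

```bash
ls; mkdir -p pics; python3 - <<'E'
from workcell import *
import cv2
for n in("side","top"):
    cv2.imwrite(f"pics/{n}0.png",vision.get_image(n)[:,:,::-1]); print(n,vision.camera_model(n))
print(get_clock(),get_position(),get_eef_rot())
E
```

```text
pics
side {'vfov': 46.004322170926926, 'cx': 258.0803545628154, 'cy': 192.63957902036455, 'distortion': array([-0.17054898,  0.        ,  0.        ,  0.        ,  0.        ]), 'eye': array([ 0.408055  , -0.62190168,  0.69380435]), 'orientation': array([ 0.43882703, -0.04154001, -0.09897627,  0.8921373 ])}
top {'vfov': 54.680557580241626, 'cx': 255.22490104472078, 'cy': 189.9299427381157, 'distortion': array([-0.10843106,  0.        ,  0.        ,  0.        ,  0.        ]), 'eye': array([0.47801502, 0.01696855, 1.00024579]), 'orientation': array([-0.04759955,  0.03920267,  0.71497732, -0.69642291])}
0.1 [0.12300811 0.53581497 0.2381986 ] [ 0.70305292 -0.07979413  0.07947828 -0.70216287]
```

View pics/top0.png

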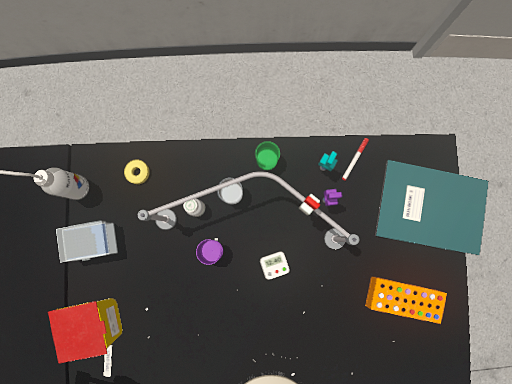

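View pics/side0.png

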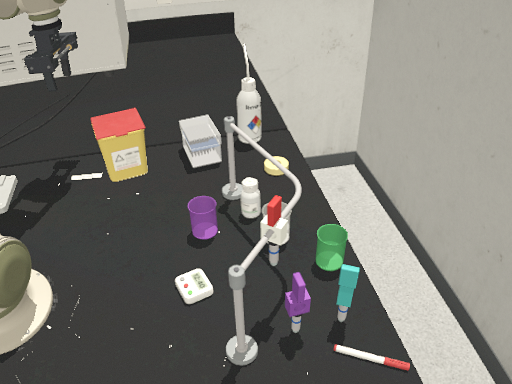

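The top view shows the rail with posts at about (353,239) and (143,215) and the bend near (260,174). The red tab is near (310,202) on the right leg. The clear beaker is at (231,190), nearest the corner, and the bottle is at (194,206). I'll look closer and measure.

```bash
cat > h.py <<'E'
import numpy as np, cv2
from scipy.spatial.transform import Rotation as R
from workcell import *
def K(n):
    m=vision.camera_model(n); f=192/np.tan(np.radians(m["vfov"]/2))
    return m,np.array([[f,0,m["cx"]],[0,f,m["cy"]],[0,0,1]])
def ray(n,px):
    m,k=K(n); u=cv2.undistortPoints(np.array(px,float).reshape(-1,1,2),k,m["distortion"]).reshape(-1,2)
    d=np.c_[u[:,0],-u[:,1],-np.ones(len(u))]
    return m["eye"],R.from_quat(m["orientation"]).apply(d)
def on(n,px,z):
    e,d=ray(n,px); return e+d*((z-e[2])/d[:,2])[:,None]
def proj(n,p):
    m,k=K(n); c=R.from_quat(m["orientation"]).inv().apply(np.atleast_2d(p)-m["eye"])
    return cv2.projectPoints(c*[1,-1,-1],np.zeros(3),np.zeros(3),k,m["distortion"])[0].reshape(-1,2)
def redmask(im):
    i=im.astype(int); return ((i[...,0]>120)&(i[...,1]<60)&(i[...,2]<60)).astype(np.uint8)
E
python3 - <<'E'
from h import *
im=cv2.imread("pics/top0.png")
cv2.imwrite("pics/c0.png",cv2.resize(im[145:255,130:370],None,fx=3.3,fy=3.3,interpolation=cv2.INTER_CUBIC))
s=cv2.imread("pics/side0.png")
cv2.imwrite("pics/c1.png",cv2.resize(s[110:290,180:360],None,fx=3.3,fy=3.3,interpolation=cv2.INTER_CUBIC))
for n,a in(("top",im),("side",s)):
    c,l,st,ce=cv2.connectedComponentsWithStats(redmask(a[:,:,::-1]))
    for i in range(1,c):
        if st[i,4]>15: print(n,st[i],ce[i],on(n,ce[i],.24))
print(on("top",[(353.5,239.5),(143,215)],.215))
E
```

```text
top [304 196  16  13  61] [312.26229508 202.57377049] [[ 0.54262946 -0.09173089  0.24      ]]
top [ 68 306   9   4  17] [ 72.70588235 307.47058824] [[0.33610953 0.41048863 0.24      ]]
top [  48  309   55   52 1521] [ 73.49967127 334.86390533] [[0.27946015 0.40929209 0.24      ]]
top [ 58 357   6   7  17] [ 60.11764706 360.70588235] [[0.22450055 0.44048295 0.24      ]]
side [268 200  14  26 149] [274.87919463 213.30201342] [[ 0.54172587 -0.10396562  0.24      ]]
[[ 0.46415756 -0.17944819  0.215     ]
 [ 0.52745382  0.26704863  0.215     ]]
```

View pics/c0.png

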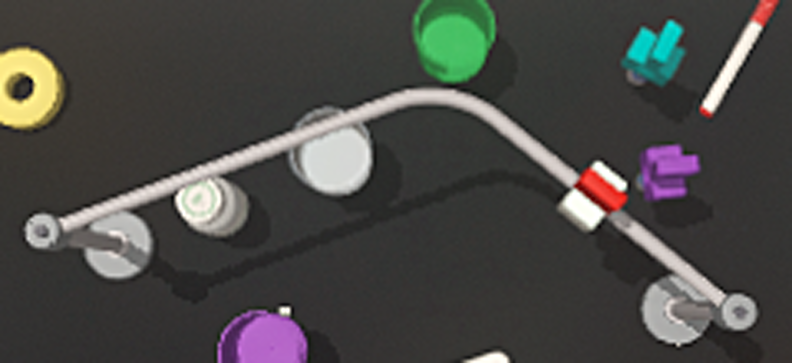

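View pics/c1.png

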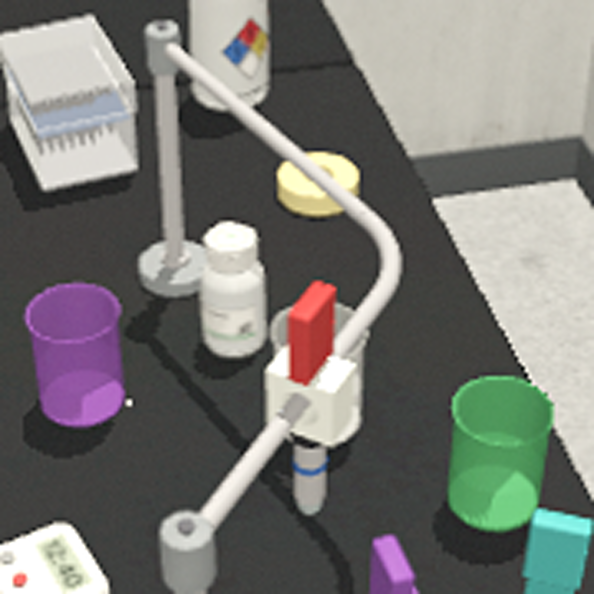

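Both crops are clear:
- **Beaker:** the station near the corner.
- **Bottle:** the far station.
- **Tab:** near (312,202).

Next I'll fit the rail pose from post tops and rod points in both views, then locate the tab and beaker along it.

```bash
cat >> h.py <<'E'
def T(r,p): # rail frame -> world xy
    c,s=np.cos(r[2]),np.sin(r[2]); return np.atleast_2d(p)@np.array([[c,s],[-s,c]])+r[:2]
def path(s): # s = mm past the corner-side start of bend (0 = start of arc); returns rail xy (m), heading
    L=70*np.pi/3
    if s<0: return np.array([-.0404+s/1000,0]),0.
    if s<L: t=s/70; return np.array([-.0404+.07*np.sin(t),.07-.07*np.cos(t)]),t
    d=(40.4+s-L)/1000; return d*np.array([.5,.866]),np.pi/3
E
python3 - <<'E'
from h import *
from scipy.optimize import least_squares
c0=lambda p:(np.array(p)+.5)/3.3-.5+[130,145]
c1=lambda p:(np.array(p)+.5)/3.3-.5+[180,110]
posts=[(-.240,0),(.1425,.2468)]
tp=c0([(738,313),(45,231)]); sp=c1([(188,525),(163,33)])
S=[path(s)[0] for s in np.linspace(-190,300,500)]
trod=c0([(665,248),(540,159),(500,124),(430,97),(370,111),(240,157),(120,204)])
srod=c1([(245,462),(377,303),(390,255),(350,200),(250,112)])
def res(r):
    o=[]
    for n,pp,rod in(("top",tp,trod),("side",sp,srod)):
        o.append((proj(n,np.c_[T(r,posts),[.215]*2])-pp).ravel())
        c=proj(n,np.c_[T(r,S),[.2]*500])
        for q in rod:
            d=c-q; i=np.argmin((d**2).sum(1)); t=c[min(i+1,499)]-c[i-1]; t/=np.linalg.norm(t)
            o.append([np.cross(t,q-c[i])])
    return np.concatenate(o)
f=least_squares(res,[.6,-.02,.857]); r=f.x
print(r,np.round(f.fun,1)); np.save("rail.npy",r)
def inrail(w): 
    c,s=np.cos(r[2]),np.sin(r[2]); return (np.atleast_2d(w)[:,:2]-r[:2])@np.array([[c,-s],[s,c]])*1000
print("tab top",inrail(on("top",c0([(603,186)]),.255)), "tab top side",inrail(on("side",c1([(322,290)]),.255)))
print("tab mid side",inrail(on("side",c1([(312,333)]),.234)))
for nm,w in(("base",on("top",c0([(337,157)]),.003)),("rimL",on("top",c0([(289,150)]),.078)),("bottle cap",on("top",c0([(200,200)]),.09)),("bk base side",on("side",c1([(362,410)]),0)),("rim side",on("side",c1([(320,330)]),.078))):
    q=inrail(w)[0]; print(nm,q,"along leg2",q@[.5,.866],"off",q@[-.866,.5])
# IK feasibility
for flip in(0,1):
    for s in(-100,0,73,133):
        p,h=path(s); w=T(r,p)[0]; a=r[2]+h+np.pi*flip
        zz=np.array([-np.sin(a),np.cos(a),0]); y=np.array([0,0,-1.]); q=R.from_matrix(np.c_[np.cross(y,zz),y,zz]).as_quat()
        j=bot.ik([*w,.224],q); print(flip,s,w,None if j is None else np.round(j,2))
E
```

```text
[6.22348752e-01 1.69131896e-04 8.56014349e-01] [ 1.  -0.4 -1.4 -0.5  1.4 -1.5 -0.8 -0.6 -0.2  0.5 -0.2 -1.  -0.3 -0.3
 -2.7 -1.7  0.6 -0.1  1.   1.4]
tab top [[-119.09405014   -0.2790432 ]] tab top side [[-111.64831465   -1.21252894]]
tab mid side [[-119.69412732   -0.21815983]]
base [51.736042   78.80844222] along leg2 94.1161319640119 off -5.399191265084369
rimL [ 73.37533535 101.01463281] along leg2 124.1663396855675 off -13.035724004654007
bottle cap [ 98.75464115 172.60367031] along leg2 198.85209906467094 off 0.7803159156380843
bk base side [73.14302674 57.56354742] along leg2 86.42154543732114 off -34.560087443130996
rim side [51.81565911 79.9451556 ] along leg2 95.14033430628815 off -4.899782992765353
0 -100 [ 0.53032318 -0.10586603] [-0.42  0.38  1.35 -0.    1.42 -2.84]
0 0 [ 0.59586846 -0.03034241] [-0.25  0.47  1.19 -0.    1.48 -2.68]
0 73 [0.60926843 0.03809479] [-0.13  0.5   1.14 -0.    1.5   2.68]
0 133 [0.58968656 0.09478406] [-0.04  0.47  1.19 -0.    1.48  2.77]
1 -100 [ 0.53032318 -0.10586603] [-0.42  0.38  1.35 -0.    1.42  0.3 ]
1 0 [ 0.59586846 -0.03034241] [-0.25  0.47  1.19 -0.    1.48  0.47]
1 73 [0.60926843 0.03809479] [-0.13  0.5   1.14 -0.    1.5  -0.46]
1 133 [0.58968656 0.09478406] [-0.04  0.47  1.19  0.    1.48 -0.37]<stdin>:17: DeprecationWarning: Arrays of 2-dimensional vectors are deprecated. Use arrays of 3-dimensional vectors instead. (deprecated in NumPy 2.0)
```

```bash
cat >> h.py <<'E'
rr=np.load("rail.npy")
def pose(s,z,dx=0,dy=0):
    p,h=path(s); w=T(rr,p)[0]+[dx,dy]; a=rr[2]+h+np.pi
    zz=np.array([-np.sin(a),np.cos(a),0]); y=np.array([0,0,-1.])
    return np.array([*w,z]),R.from_matrix(np.c_[np.cross(y,zz),y,zz]).as_quat()
E
python3 - <<'E'
from h import *
p=get_position(); p[2]=.36; bot.move_straight(p,.2)
bot.move_pose(*pose(-77.6,.36)); fingers.set_gripper(.05)
P,q=pose(-77.6,.275); bot.move_straight(P,.1)
print(get_clock(),get_position()-P,get_ft_force())
s=vision.get_image("side")[:,:,::-1]; t=vision.get_image("top")[:,:,::-1]
a=cv2.resize(s[120:270,190:340],(450,450),interpolation=2); b=cv2.resize(t[150:260,240:350],(345,345),interpolation=2)
o=np.zeros((450,795,3),np.uint8); o[:,:450]=a; o[:345,450:]=b; cv2.imwrite("pics/h1.png",o)
E
```

```text
5.2333 [ 2.23906255e-04 -9.55280956e-05  6.77972747e-04] [ 0.9365791   0.41709859 -0.38920387]
```

View pics/h1.png

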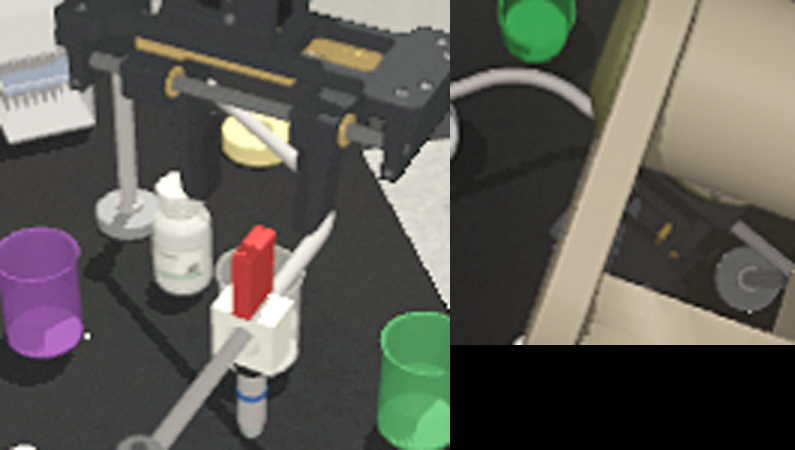

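The fingers straddle the red tab: tips at about (200,190) and (312,225) in the crop, tab top at (258,232). I'll descend and grip.

```bash
python3 - <<'E'
from h import *
P,q=pose(-77.6,.220); print("guard",bot.move_straight(P,.06,guard=6)); print(get_position(),get_ft_force())
fingers.set_gripper(0.0); print("gap",get_finger_gap(),get_ft_force(),get_moment())
P[2]=.225; print(bot.move_straight(P,.03,guard=15),get_ft_force(),get_moment(),get_position())
P2,q=pose(-60,.225); print(bot.move_straight(P2,.05,guard=10),get_ft_force(),get_moment(),get_finger_gap(),get_clock())
E
```

```text
guard False
[ 0.54518279 -0.08900862  0.22038445] [0.35992586 0.0406293  0.11373988]
gap 0.011632942856421717 [-0.18813168 -0.04727734  0.94639637] [-0.0651097   0.09818319  0.0566647 ]
False [ 0.71687904 -0.368819   -1.82426517] [-0.03502031  0.1417137   0.02302948] [ 0.54500998 -0.08893629  0.2250809 ]
False [-0.0725381  -0.39063201 -2.14323903] [-0.01217434  0.10289994  0.03779499] 0.01193426788636897 7.875
```

Gripped with only the carrier's weight on the wrist, so nothing is rubbing. I'll slide on with a guard.

```bash
python3 - <<'E'
from h import *
for s in [-30,0,10,20,30,40,50,60,73.3,90,128]:
    P,q=pose(s,.225); g=bot.move_straight(P,.06,ori=q,guard=10)
    print(s,g,np.round(get_ft_force(),1),np.round(get_moment(),2),round(get_clock(),2),round(get_finger_gap(),4))
    if g: break
s=vision.get_image("side")[:,:,::-1]; t=vision.get_image("top")[:,:,::-1]
a=cv2.resize(s[100:250,190:340],(450,450),interpolation=2); b=cv2.resize(t[140:250,180:290],(345,345),interpolation=2)
o=np.zeros((450,795,3),np.uint8); o[:,:450]=a; o[:345,450:]=b; cv2.imwrite("pics/h2.png",o)
E
```

```text
-30 False [-0.1 -0.7 -0.9] [-0.11  0.09 -0.01] 8.53 0.0117
0 False [ 0.4  0.5 -1.6] [-0.05  0.07 -0.05] 9.18 0.0118
10 False [ 0.6 -0.  -1.7] [-0.08  0.08  0.08] 9.49 0.0117
20 False [ 0.3  0.6 -1.5] [-0.05  0.04  0.01] 9.81 0.0116
30 False [-0.2  0.7 -1.7] [-0.1   0.07  0.02] 10.12 0.0116
40 False [ 0.1 -0.4 -1.8] [-0.04  0.06 -0.02] 10.44 0.0117
50 False [-0.3  0.2 -1.7] [-0.12  0.1  -0.03] 10.76 0.0116
60 False [ 0.2 -0.2 -1.2] [-0.08  0.05  0.03] 11.07 0.0116
73.3 False [ 0.   0.  -1.8] [-0.03  0.07  0.03] 11.45 0.0118
90 False [-0.2 -0.2 -1. ] [-0.05  0.04  0.03] 11.88 0.0119
128 False [ 1.1 -0.3 -0.5] [-0.09  0.06 -0.05] 12.66 0.0117
```

View pics/h2.png

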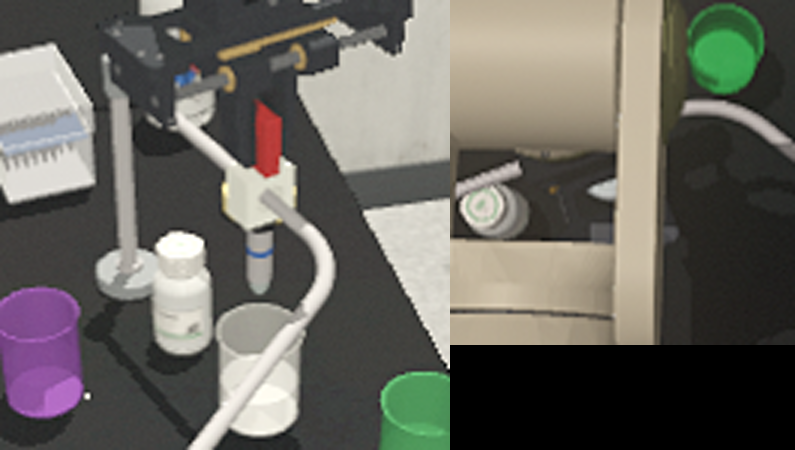

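The carrier is on leg two with its tip at crop (260,290). The beaker's rim centre is at about (261,328). I'll compare them in the world frame.

```bash
python3 - <<'E'
from h import *
c=lambda p:(np.array(p,float)+.5)/3-.5+[190,100]
tip=on("side",c([(260,291)]),.116)[0]; u=np.array([np.cos(rr[2]+np.pi/3),np.sin(rr[2]+np.pi/3)]); n=np.array([-u[1],u[0]])
P=get_position(); print("tip",tip,"tcp",P)
for y in(323,328,333):
    b=on("side",c([(261,y)]),.078)[0]; d=(b-P)[:2]; print("rim",b,"along",d@u*1000,"off",d@n*1000)
bb=on("side",c([(260,435)]),0)[0]; v=bb[:2]-vision.camera_model("side")["eye"][:2]; v/=np.linalg.norm(v)
ctr=bb[:2]+.031*v; print("base ctr",ctr,"along",(ctr-P[:2])@u*1000,"off",(ctr-P[:2])@n*1000)
E
```

```text
tip [0.59398476 0.08835535 0.116     ] tcp [0.59143431 0.08974084 0.22496858]
rim [0.59791649 0.09917273 0.078     ] along 6.800242620484909 off -9.205205164910458
rim [0.59655628 0.09377664 0.078     ] along 2.143422598784847 off -6.1585669440058615
rim [0.59520841 0.08842872 0.078     ] along -2.4718850951047093 off -3.1393058916225387
base ctr [0.59787187 0.09626772] along 4.068821979185884 off -8.215044922668028
```

The beaker's middle is about 3 mm further along and about 6 mm off the rod line, well inside the 22 mm. I'll advance 3 mm, lower the carrier, release it and retreat.

```bash
python3 - <<'E'
from h import *
P,q=pose(131,.225); print(bot.move_straight(P,.03,ori=q,guard=10))
P[2]=.2198; print(bot.move_straight(P,.01,guard=4),get_position(),np.round(get_ft_force(),1))
bot.pause(.3); fingers.set_gripper(.05); bot.pause(.3)
P[2]=.30; print(bot.move_straight(P,.08,guard=5)); P[2]=.4; bot.move_straight(P,.15)
bot.move_pose([.25,.3,.4],q); bot.pause(1); print(get_clock(),np.round(get_ft_force(),1))
s=vision.get_image("side")[:,:,::-1]; t=vision.get_image("top")[:,:,::-1]; bot.pause(.3); s2=vision.get_image("side")[:,:,::-1]
print("moving px",(np.abs(s.astype(int)-s2).max(2)[130:290,230:330]>40).sum())
a=cv2.resize(s[100:250,190:340],(450,450),interpolation=2); b=cv2.resize(t[140:250,180:290],(345,345),interpolation=2)
o=np.zeros((450,795,3),np.uint8); o[:,:450]=a; o[:345,450:]=b; cv2.imwrite("pics/h3.png",o)
E
```

```text
False
True [0.59031036 0.09289081 0.22001052] [ 0.1 -0.7  5.4]
False
19.275 [-0.4 -0.   0.5]
moving px 0
```

View pics/h3.png

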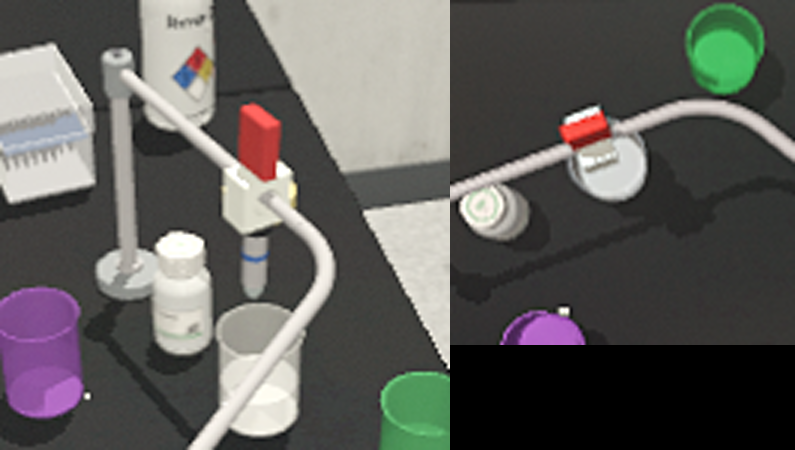

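The carrier hangs on leg two (tab top at about (259,112), tip at (254,297) in the side crop) and nothing is moving. The beaker and bottle are where they were. I'll check plumb and the tip offset numerically.

```bash
python3 - <<'E'
from h import *
c=lambda p:(np.array(p,float)+.5)/3-.5+[190,100]
t=lambda p:(np.array(p,float)-[450,0]+.5)*110/345-.5+[180,140]
tip=on("side",c([(254,297)]),.111)[0]; X=np.array([.5903,.0929])
print("tip@111",tip,"tab top side",on("side",c([(259,115)]),.255)[0],"tab top top-view",on("top",t([(584,131)]),.255)[0])
print("plumb line expected in crop px",(proj("side",[[*X,.255],[*X,.195],[*X,.111]])-[190,100]+.5)*3-.5)
print("actual tab-tip expected from X: (259,115)->(254,297)")
for y in(323,328,333): b=on("side",c([(261,y)]),.078)[0]; print("rim",b,np.linalg.norm((b-tip)[:2])*1000)
print("base top",on("top",t([(611,163)]),.003))
E
```

```text
tip@111 [0.58992816 0.08895618 0.111     ] tab top side [0.59237988 0.09099283 0.255     ] tab top top-view [0.58934806 0.09093769 0.255     ]
plumb line expected in crop px [[255.05318479 113.87845345]
 [254.25213004 192.8615888 ]
 [253.15046614 293.4753616 ]]
actual tab-tip expected from X: (259,115)->(254,297)
rim [0.59791649 0.09917273 0.078     ] 12.96886160732067
rim [0.59655628 0.09377664 0.078     ] 8.195660832226716
rim [0.59520841 0.08842872 0.078     ] 5.3065275055928
base top [[0.59842447 0.09298369 0.003     ]]
```

```bash
python3 -c "
from workcell import *
bot.finish_job(); print(get_clock())"
```

```text
the job is handed in; nothing more can be done
the job is handed in; nothing more can be done
```

The red-tab carrier is now parked on leg two over the clear beaker, and I handed the job in. The finish call gives no verdict, so what follows is my own last checks.

**What I did:** I found the rail, carrier and beaker in the two camera views and gripped the red tab across its 12 mm. I lifted the carrier 5 mm so the bore was centred on the rod, then slid it round the bend. Wrist forces stayed under about 2 N. I stopped it about 98 mm from the corner, lowered it until the rod took its weight at about 5 N, released it and moved the arm clear. The last clock reading was 19.3 s, against the 45 s limit.

**Last checks:**
- **Position:** the probe tip is about 5–13 mm from the beaker's middle, against the 22 mm allowed. About 6 mm of that is the beaker standing off the rod's line.
- **Plumb and still:** it leans roughly 0.02 rad from plumb, and two side images 0.3 s apart showed no motion.
- **Beaker and bottle:** both look upright and unmoved, judged by eye from the images.
- **Robot:** the arm is clear, with wrist force near zero.

No check failed. The two cameras disagreed by a few millimetres (about 7 mm for the first sighting of the tab), which is within what the grip and the placing needed.

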